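# Hold the belt tensioner back for its new idler block

## Robot

A 7-joint arm with a two-finger parallel gripper is mounted at the origin on the work surface. World frame = base frame: x ahead of the robot, y to its left, z up, the work surface at z = 0. Lengths are in m, angles in rad, forces in N, time in s.
With the tool pointing down it reaches from about 0.35 to 0.9 m from the base axis. Payload 7.2 kg.
Tool frame: the origin (TCP) lies between the finger pads; the fingertips stand 17 mm ahead of it and the grasp point (between the pads) lies 2 mm behind it; z points along the fingers, y is the direction in which the jaws open and shut (so a half turn about z gives the same grasp; the last joint's range is limited). The gripper opens to 85 mm and grips with 20 to 120 N. Pads are 22 mm wide; open, the fingers measure 114 mm over their backs; the gripper's body (76 mm by 85 mm) begins 54 mm behind the grasp point. The pads swing forward as they close: fully open they stand 13 mm farther back than shut.
Start: joints at [1.255, 0.411, -0.013, 1.596, 0.006, 1.134, -0.082], TCP at [0.153, -0.606, 0.248] pointing down, gripper open.
Joint ranges: [-2.95, 2.95], [-0.29, 1.99], [-1.47, 1.44], [0.14, 2.54], [-1.03, 4.17], [0.13, 1.85], [-2.86, 2.86]. Speed limits (rad/s): [2.39, 2.39, 3.01, 3.01, 3.14, 3.14, 3.14].

## Interface

Orientations are given as a unit quaternion [x, y, z, w].
In Python, from rig import bot gives the robot as it stands. The module is installed in compiled form; this text tells all that it offers.
- The arm moves only by the shell command python3 -m creep 'ROWS' [FORCE]. ROWS is JSON, a list of rows, each a list of 7 numbers: the shift along the tool's x, y, z in m, then the turn, a rotation vector about the tool's x, y, z in degrees, then the finger opening in m, from 0 to 0.0854. A call has 1 to 8 rows; each row is the pose to reach, as a shift and turn from the pose commanded when the call began, along the tool's axes at that moment; what a row does not reach only later rows make up. A row lasts 1/10 s, in which the tool goes at most 50 mm and 8.59 degrees, less where a joint would pass 70% of its speed; a pose out of reach is approached as far as the arm can. A call with a gripper value outside its range is refused whole. The fingers move at their own pace and stop on an object; FORCE is the grip in N (left out, the last holds). Time passes only in rows, so rows that repeat a pose let the fingers close. It gives the time, the measured TCP pose, the force and the opening at its end, in the units of the state.
- bot.sense(): the state, without advancing time (a new reading comes with each control period).
- bot.camera(name): name is "side" or "top" or "wrist"; returns the picture (420x560x3 uint8, red, green, blue); there is no depth.
- bot.camera_model(name): a dict with "K" (3x3 intrinsics, pixels), "T" (4x4, takes a point from camera to world coordinates). Camera axes: x right, y down, z forward; pixel columns grow to the right and rows downward; lengths in m; the calibration is good to about 2 mm. The wrist camera is an equidistant fisheye: a pixel r from the principal point sees the ray r / f radians off the axis. A picture is of the moment at which its call begins: read the wrist's pose just before it. camera_model takes no time and is no camera call; for the wrist camera it gives the pose at the moment of the call.
- bot.hand_in(): hands the job in, once; it reports no verdict.
The state is a dict: "time_s": time; "qpos": joint angles; "joint_velocities": joint speeds; "tau": joint torques, N m; "ee_pos": TCP position; "tool_rot": TCP orientation; "wrist_force": force on the tool from outside, world axes, zero at the start; "wrist_torque": the same for the moment, N m; "finger_gap": finger opening in m.
Only numpy, scipy, OpenCV 4.12 (cv2) and the standard library are available. Lean on these libraries where they do the work, as an engineer would, in place of code of your own. Each camera call takes 0.05 s, during which the arm holds its last target.

## Task

One of the two belt tensioners has the new yellow idler block waiting in its tray: with the fingers, push that one's red-paddled arm back against its spring until its pawl clicks in behind the tooth, then a little further so that the spring's load is on you and no longer on the pawl, but not as far as the rubber end stop. Finish while still holding the arm compressed there, fingers pressed on it; do not let it go. Leave the other tensioner, both blocks, the glue bottle and the cup alone.

Things in the scene. Friction and masses are not known exactly. Their poses are not given: they have to be found in the camera images.
- tensioner_a: Belt tensioner, fixed, one of two alike; either may stand left or right. Green plate 12 mm thick, spanning x -105 to 125, y -105 to 130 mm in its frame (origin under it, on the bench; z up). On it: dark arm on a pivot at (0,-30); pawl slider running along +x from the pivot (knob 72 mm high); white tray, 72 mm square, rim 22 mm high, at (-64,-56), holding a block.
- lever_a (a joint): Arm angle, rad: 0 at rest, pointing to the tensioner's +y; grows clockwise from above (tip swings to +x). Sprung back to 0: about 7 N at the paddle at 0, 11 N at 0.6, and 4-5 N more while the tooth lifts the pawl. The pawl clicks in at about 0.42; let go, the arm then rests on the pawl at 0.41. Clear of the pawl (its load all on you) past 0.47. Rubber end stop at 0.72; stay some mm short.
- lever_a_paddle (a point): On the push face of the red paddle at the arm's tip, 130 mm out from the pivot, 75 mm above the bench. Turns with the arm: +x the way to push, +y outwards along the arm. Paddle: upright plate 44 mm wide, 10 thick, 35 to 97 mm above the bench. Below 53 mm the 24 mm wide arm bar stands 7 mm in front of the paddle face.
- lever_a_pivot (a point): Top of the arm's pivot, 80 mm above the bench; the arm turns about the vertical through it. A stub spindle 77 mm high stands on the arm 78 mm from the pivot.
- pawl_a (a joint): Travel of the sprung brass pawl slider, m: 0 = fully in towards the pivot, grows outwards. The arm's tooth lifts it to about 0.009, then it snaps back to 0 behind the tooth (the click). It works by itself.
- tray_a (a point): Centre of the floor of tensioner a's tray, 15 mm above the bench; 64 mm square inside.
- tensioner_b: Belt tensioner, fixed, one of two alike; either may stand left or right. Green plate 12 mm thick, spanning x -105 to 125, y -105 to 130 mm in its frame (origin under it, on the bench; z up). On it: dark arm on a pivot at (0,-30); pawl slider running along +x from the pivot (knob 72 mm high); white tray, 72 mm square, rim 22 mm high, at (-64,-56), holding a block.
- lever_b (a joint): Arm angle, rad: 0 at rest, pointing to the tensioner's +y; grows clockwise from above (tip swings to +x). Sprung back to 0: about 7 N at the paddle at 0, 11 N at 0.6, and 4-5 N more while the tooth lifts the pawl. The pawl clicks in at about 0.42; let go, the arm then rests on the pawl at 0.41. Clear of the pawl (its load all on you) past 0.47. Rubber end stop at 0.72; stay some mm short.
- lever_b_paddle (a point): On the push face of the red paddle at the arm's tip, 130 mm out from the pivot, 75 mm above the bench. Turns with the arm: +x the way to push, +y outwards along the arm. Paddle: upright plate 44 mm wide, 10 thick, 35 to 97 mm above the bench. Below 53 mm the 24 mm wide arm bar stands 7 mm in front of the paddle face.
- lever_b_pivot (a point): Top of the arm's pivot, 80 mm above the bench; the arm turns about the vertical through it. A stub spindle 77 mm high stands on the arm 78 mm from the pivot.
- pawl_b (a joint): Travel of the sprung brass pawl slider, m: 0 = fully in towards the pivot, grows outwards. The arm's tooth lifts it to about 0.009, then it snaps back to 0 behind the tooth (the click). It works by itself.
- tray_b (a point): Centre of the floor of tensioner b's tray, 15 mm above the bench; 64 mm square inside.
- block_new: New idler block, yellow, 42 x 32 x 30 mm high, 80 g, loose, lying in the tray of the tensioner that is to be refitted (within 20 mm of the tray's centre). Origin at the centre of its underside.
- block_worn: Worn idler block, grey, same size, loose, lying in the tray of the other tensioner. Origin at the centre of its underside.
- glue: White glue bottle with blue label and orange cap, 60 mm across, 160 mm high, standing to the robot's left. Origin at the centre of its underside.
- cup: Red plastic cup, 84 mm across the rim, 100 mm high, standing to the robot's right. Origin at the centre of its underside.
Mind the look-alikes: they are no part of the job. Several things have the shape of the block_worn; the one meant has the colours described above.

How it is judged:
By the outcome, as a careful person would: the job done as asked, in the order asked, and still so for the second after the job is handed in, while the arm keeps its last pose, push and grip.
It also fails if it takes over 32 s, if anything falls off the work surface, if the arm or the gripper's body presses on something with over 40 N, if the wrist force passes 120 N, or if a joint passes its speed limit or range.

## Working session

There is one attempt and no reset: what is moved stays moved. The work goes in short steps, Python scripts to look and compute and a shell command to move; the robot and the scene stay as the last step left them, time stands still between calls to the robot, and variables do not carry over. Pictures are saved under pics/ and viewed, and the job is handed in when it is done.

```bash
mkdir -p pics
python3 - <<'E'
from rig import bot
import cv2,numpy as np
np.set_printoptions(precision=4,suppress=True)
s=bot.sense();print(s)
for n in ("side","top"):
    im=bot.camera(n);cv2.imwrite(f"pics/{n}0.png",im[:,:,::-1]);m=bot.camera_model(n);print(n,m["K"],m["T"])
E
```

```text
{'time_s': 0.0, 'qpos': array([ 1.2548,  0.4119, -0.0127,  1.5971,  0.0056,  1.1343, -0.0822]), 'joint_velocities': array([-0.    ,  0.0008, -0.0002,  0.0008, -0.0004,  0.0001, -0.0005]), 'tau': array([ -0.0007, -60.0632,   0.6823, -29.941 ,   0.0138,   0.0108,
         0.0001]), 'ee_pos': array([ 0.1531, -0.6054,  0.2474]), 'tool_rot': array([ 0.9923,  0.1236, -0.0002, -0.0008]), 'wrist_force': array([-0.0821,  1.2384, -0.1221]), 'wrist_torque': array([-0.0057,  0.0114,  0.0238]), 'finger_gap': 0.08511900289050434}
side [[419.0059   0.     271.9038]
 [  0.     419.0059 208.4153]
 [  0.       0.       1.    ]] [[-0.9185 -0.2426  0.3123  0.0795]
 [-0.3948  0.5191 -0.7581  0.9957]
 [ 0.0218 -0.8196 -0.5725  0.8571]
 [ 0.      0.      0.      1.    ]]
top [[518.8212   0.     276.07  ]
 [  0.     518.8212 214.5373]
 [  0.       0.       1.    ]] [[ 0.0211 -0.973   0.2297  0.1758]
 [-0.9998 -0.0221 -0.0016 -0.0303]
 [ 0.0067 -0.2297 -0.9732  1.4968]
 [ 0.      0.      0.      1.    ]]
```

View pics/side0.png

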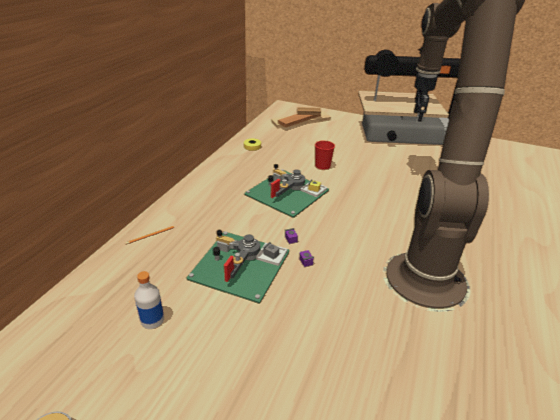

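View pics/top0.png

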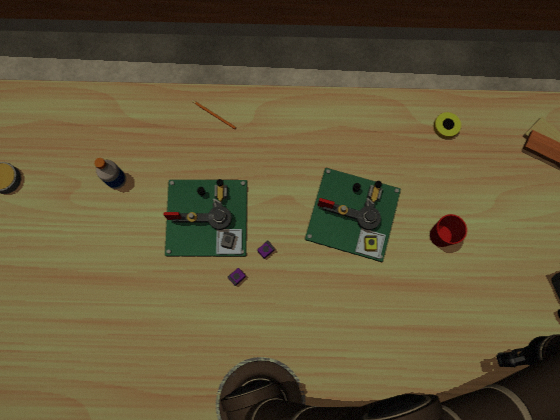

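Candidates: the left tensioner (tray block at top px (228,240), grey) and the right one (tray block at (371,243), yellow). The yellow tape roll at (448,125) and the purple blocks at (266,250) and (237,277) are not involved. I choose the right tensioner and will check it with a close crop and measurements.

```bash
cat > h.py <<'E'
import numpy as np
def ray(m,u,v):
    d=np.linalg.inv(m["K"])@[u,v,1]; T=m["T"]; return T[:3,3],T[:3,:3]@d
def onz(m,u,v,z):
    o,d=ray(m,u,v); return o+d*(z-o[2])/d[2]
def proj(m,p):
    T=m["T"];c=T[:3,:3].T@(np.asarray(p)-T[:3,3]);q=m["K"]@c;return q[:2]/q[2]
E
python3 - <<'E'
import cv2,numpy as np
from rig import bot
from h import *
np.set_printoptions(precision=4,suppress=True)
im=cv2.imread("pics/top0.png");m=bot.camera_model("top")
c=im[160:270,295:415];a=cv2.resize(c,None,fx=5,fy=5,interpolation=cv2.INTER_CUBIC)
cv2.imwrite("pics/crop_top.png",a)
im2=cv2.imread("pics/side0.png");cv2.imwrite("pics/crop_side.png",cv2.resize(im2[155:220,240:335],None,fx=8,fy=8,interpolation=cv2.INTER_CUBIC))
h=cv2.cvtColor(im,cv2.COLOR_BGR2HSV)
g=cv2.inRange(h,(60,80,30),(95,255,200));g[:,:295]=0;g[:,410:]=0
g=cv2.morphologyEx(g,cv2.MORPH_CLOSE,np.ones((3,3)))
cs,_=cv2.findContours(g,0,2);k=max(cs,key=cv2.contourArea)
bx=cv2.boxPoints(cv2.minAreaRect(cv2.convexHull(k)))
P=np.array([onz(m,u,v,.012) for u,v in bx]);print(bx,P,[np.linalg.norm(P[i]-P[i-1]) for i in range(4)])
# approx polygon refine
print(cv2.approxPolyDP(cv2.convexHull(k),4,True)[:,0])
r=cv2.inRange(h,(0,150,80),(8,255,255))|cv2.inRange(h,(172,150,80),(180,255,255))
r[:,:300]=0;r[:,400:]=0
ys,xs=np.nonzero(r);print("red",xs.min(),xs.max(),ys.min(),ys.max(),xs.mean(),ys.mean(),cv2.minAreaRect(np.c_[xs,ys].astype(np.float32)))
E
```

```text
[[304.5104 239.5186]
 [324.7909 167.4099]
 [401.9384 189.1077]
 [381.6579 261.2163]] [[ 0.4535 -0.1171  0.012 ]
 [ 0.6751 -0.1762  0.012 ]
 [ 0.6126 -0.4061  0.012 ]
 [ 0.3949 -0.3401  0.012 ]] [np.float64(0.2305784034701887), np.float64(0.22939543245715854), np.float64(0.23830578093250712), np.float64(0.22749823860286061)]
[[381 261]
 [306 239]
 [326 168]
 [375 182]]
red 319 334 198 204 326.2708333333333 200.85416666666666 ((326.2547302246094, 200.85848999023438), (15.52174186706543, 2.8845713138580322), 15.94539737701416)
```

View pics/crop_top.png

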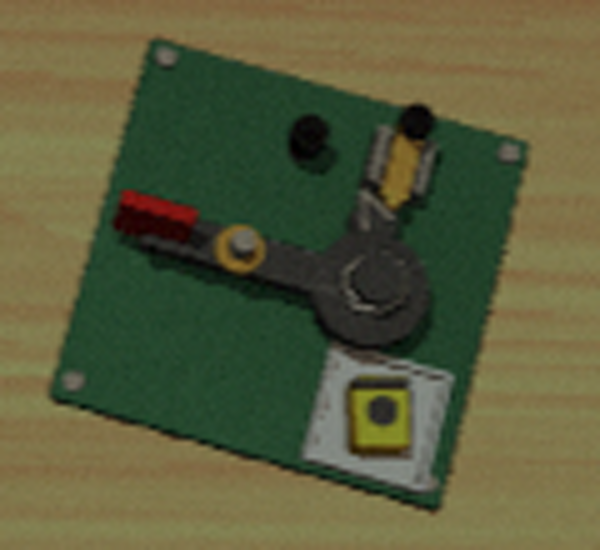

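View pics/crop_side.png

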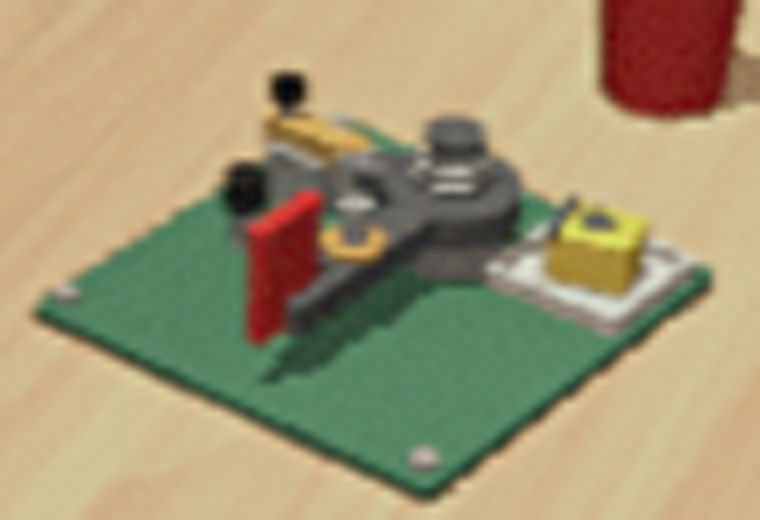

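The crops confirm it: the right tensioner holds the yellow block (crop (380,415)), its arm points left with the paddle at about (326,201), and the pawl slider points away from the robot. Next I fit the frame.

Run:
```python
import cv2,numpy as np
from rig import bot
from h import *
np.set_printoptions(precision=4,suppress=True)
m=bot.camera_model("top");ms=bot.camera_model("side")
px=[(305.6,239.7),(326,168),(400.6,188.6),(383,261.6)]
L=np.array([(-.105,.13),(.125,.13),(.125,-.105),(-.105,-.105)])
W=np.array([onz(m,u,v,.012)[:2] for u,v in px])
lc=L.mean(0);wc=W.mean(0)
U,S,V=np.linalg.svd((L-lc).T@(W-wc));R=(V.T@U.T);o=wc-R@lc
print("yaw",np.degrees(np.arctan2(R[1,0],R[0,0])),"o",o,"resid mm",(W-(L@R.T+o))*1e3)
f=lambda x,y,z:np.r_[R@[x,y]+o,z]
piv=f(0,-.03,.08);print("pivot",piv,"seen top",onz(m,370.6,216.6,.08),"proj",proj(m,piv),proj(ms,piv))
pd=f(0,.1,.075)
for nm,p in (("paddle face",pd),("spindle",f(0,.048,.077)),("tray",f(-.064,-.056,.015)),("pad top in",f(0,.078,.097)),("pad top out",f(0,.122,.097)),("top out back",f(.01,.122,.097)),("bot out",f(0,.122,.035))):
    print(nm,p,"top",proj(m,p),"side",proj(ms,p))
# cup
print("cup",onz(m,448,228,.1))
```

```text
yaw -14.921548066392102 o [ 0.5207 -0.271 ] resid mm [[ 0.3057 -1.8477]
 [-1.6031 -2.1981]
 [-0.3694  2.4997]
 [ 1.6668  1.5461]]
pivot [ 0.513 -0.3    0.08 ] seen top [ 0.5103 -0.2981  0.08  ] proj [371.285  215.6758] [297.7594 170.6684]
paddle face [ 0.5465 -0.1744  0.075 ] top [326.3721 203.5899] side [276.4237 185.8938]
spindle [ 0.5331 -0.2247  0.077 ] top [344.2463 208.3998] side [285.2351 179.6058]
tray [ 0.4444 -0.3087  0.015 ] top [370.6085 243.8539] side [314.5648 188.4942]
pad top in [ 0.5408 -0.1957  0.097 ] top [334.7936 203.7515] side [280.3969 178.0931]
pad top out [ 0.5521 -0.1532  0.097 ] top [319.557 199.487] side [272.7269 183.0635]
top out back [ 0.5618 -0.1557  0.097 ] top [320.4837 196.169 ] side [270.4666 182.0926]
bot out [ 0.5521 -0.1532  0.035 ] top [317.6763 204.9832] side [272.3268 197.9656]
cup [ 0.4781 -0.5071  0.1   ]
```

```bash
cat > go.py <<'E'
import sys,numpy as np
from rig import bot
from scipy.spatial.transform import Rotation as Ro
np.set_printoptions(precision=4,suppress=True)
PIV=np.array([.513,-.300]);YAW=-14.92
def target(th,gap,z,r=.130):
    a=np.radians(YAW)-th
    u=np.array([np.cos(a),np.sin(a)]);n=np.array([-u[1],u[0]])
    p=PIV+r*n-(.011+gap)*u
    return np.r_[p,z],Ro.from_matrix(np.c_[np.r_[u,0],np.r_[u[1],-u[0],0],[0,0,-1]])
def plan(*ts):
    s=bot.sense();R=Ro.from_quat(s["tool_rot"]);p=s["ee_pos"]
    print("t",s["time_s"],"pos",p,"F",s["wrist_force"],"gap",s["finger_gap"])
    for t in ts:
        P,Q=target(*t);print(t,P,"row",R.inv().apply(P-p),(R.inv()*Q).as_rotvec(degrees=True))
E
python3 -c "
from go import *
plan((0,.03,.248),(0,.03,.083))"
```

```text
t 0.1 pos [ 0.1532 -0.6055  0.2475] F [ 0.1486 -0.7402  0.0449] gap 0.08560163205969958
(0, 0.03, 0.248) [ 0.5069 -0.1638  0.248 ] row [ 0.4512 -0.3414 -0.    ] [-0.0811  0.0255 29.1173]
(0, 0.03, 0.083) [ 0.5069 -0.1638  0.083 ] row [ 0.4512 -0.3412  0.165 ] [-0.0811  0.0255 29.1173]
```

```bash
python3 -m creep '[[0.035,-0.026,0,0,0,4,0],[0.075,-0.057,0,0,0,9,0],[0.115,-0.087,0,0,0,13,0],[0.155,-0.117,0,0,0,17,0],[0.195,-0.148,0,0,0,21,0],[0.235,-0.178,0,0,0,25,0],[0.275,-0.208,0,0,0,29,0],[0.31,-0.235,0,0,0,29,0]]' 40; python3 -c "
from go import *
plan((0,.03,.248),(0,.03,.083))"
```

```text
time_s: 0.9
ee_pos: [0.3973, -0.2998, 0.2482]
tool_rot: [0.992, -0.13, 0.0, -0.0]
wrist_force: [0.6, -0.2, 0.5]
finger_gap: 0.0006
t 0.9 pos [ 0.3973 -0.2998  0.2482] F [ 0.6387 -0.1545  0.5219] gap 0.0006425114860222346
(0, 0.03, 0.248) [ 0.5069 -0.1638  0.248 ] row [ 0.0709 -0.1596  0.0003] [-0.0076 -0.0031  0.0242]
(0, 0.03, 0.083) [ 0.5069 -0.1638  0.083 ] row [ 0.0709 -0.1595  0.1653] [-0.0076 -0.0031  0.0242]
```

```bash
python3 -m creep '[[0.016,-0.036,0,0,0,0,0],[0.034,-0.076,0,0,0,0,0],[0.052,-0.116,0,0,0,0,0],[0.071,-0.158,0,0,0,0,0],[0.071,-0.158,0.03,0,0,0,0],[0.071,-0.158,0.06,0,0,0,0],[0.071,-0.158,0.08,0,0,0,0],[0.071,-0.158,0.08,0,0,0,0]]'; python3 -c "
from go import *
plan((0,.03,.083),(0,.03,.083))
import cv2
im=bot.camera('wrist');cv2.imwrite('pics/w1.png',im[:,:,::-1])
im=bot.camera('side');cv2.imwrite('pics/s1.png',cv2.resize(im[120:230,220:360,::-1],None,fx=5,fy=5,interpolation=2))
"
```

```text
time_s: 1.7
ee_pos: [0.5032, -0.1668, 0.1653]
tool_rot: [0.992, -0.129, -0.003, -0.0]
wrist_force: [0.3, 1.5, 0.3]
finger_gap: -0.0001
t 1.7 pos [ 0.5032 -0.1668  0.1653] F [0.254  1.5107 0.3371] gap -0.00011975636497778485
(0, 0.03, 0.083) [ 0.5069 -0.1638  0.083 ] row [ 0.0033 -0.0038  0.0823] [-0.0086  0.34    0.1426]
(0, 0.03, 0.083) [ 0.5069 -0.1638  0.083 ] row [ 0.0033 -0.0038  0.0823] [-0.0086  0.34    0.1426]
```

View pics/w1.png

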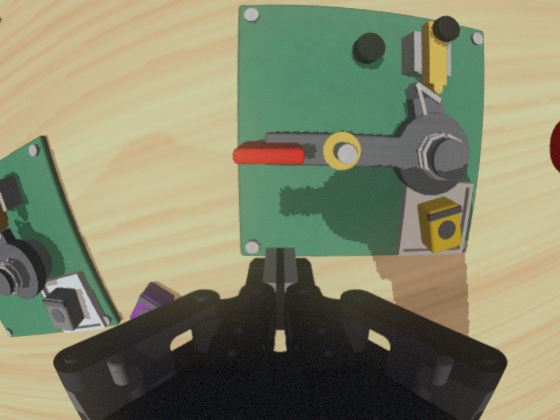

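View pics/s1.png

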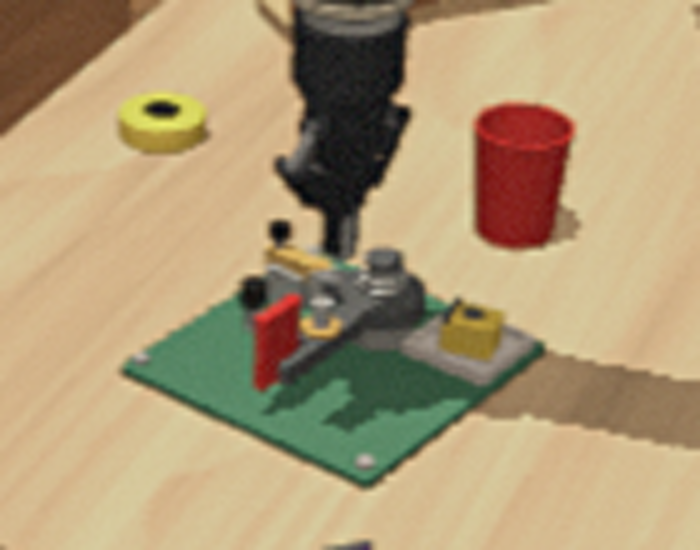

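Wrist view: the paddle's top edge runs (235,155)–(303,155), parallel to the jaw axis. The closed fingertips at (280,255) are in front of it. I cross-check the paddle's position by ray casting onto z=0.097.

Run:
```python
from go import *
m=bot.camera_model("wrist");K=m["K"];T=m["T"]
def wz(u,v,z):
    x=(u-K[0,2])/K[0,0];y=(v-K[1,2])/K[1,1];r=np.hypot(x,y)
    d=T[:3,:3]@np.r_[np.sin(r)*x/r,np.sin(r)*y/r,np.cos(r)];return T[:3,3]+d*(z-T[2,3])/d[2]
a=np.radians(YAW);u=np.array([np.cos(a),np.sin(a)]);n=np.array([-u[1],u[0]])
for nm,px,z in (("pad L",(234,158),.097),("pad R",(303,158),.097),("pivot",(449,156),.08),("spindle",(347,153),.077)):
    p=wz(*px,z);print(nm,p,"push,rad rel pivot",(p[:2]-PIV)@u,(p[:2]-PIV)@n)
plan((0,.03,.083),(0,.005,.083))
```

```text
pad L [ 0.5561 -0.1516  0.097 ] push,rad rel pivot 0.003390576215238813 0.15448572692716306
pad R [ 0.5451 -0.1925  0.097 ] push,rad rel pivot 0.003375842584566974 0.11215194451477521
pivot [ 0.5201 -0.2984  0.08  ] push,rad rel pivot 0.00640513356819569 0.003404527376265571
spindle [ 0.5385 -0.2233  0.077 ] push,rad rel pivot 0.004877013138416708 0.08067477922963537
t 1.8 pos [ 0.5052 -0.1674  0.1684] F [ 0.2202 -0.5332  0.0908] gap -0.0002306823260807238
(0, 0.03, 0.083) [ 0.5069 -0.1638  0.083 ] row [ 0.0008 -0.0039  0.0854] [-0.0062  0.0402  0.1206]
(0, 0.005, 0.083) [ 0.531  -0.1703  0.083 ] row [ 0.0258 -0.0038  0.0854] [-0.0062  0.0402  0.1206]
```

```bash
sed -i 's/PIV=.*;Y/PIV=np.array([.515,-.299]);Y/' go.py; python3 -m creep '[[0.001,-0.004,0.03,0,0,0,0],[0.001,-0.004,0.06,0,0,0,0],[0.001,-0.004,0.085,0,0,0,0],[0.001,-0.004,0.085,0,0,0,0],[0.001,-0.004,0.085,0,0,0,0]]'; python3 -c "
from go import *
plan((0,.03,.083),(0,.005,.083),(0,0,.083))
"
```

```text
time_s: 2.3
ee_pos: [0.508, -0.1641, 0.0846]
tool_rot: [0.992, -0.129, 0.001, 0.0]
wrist_force: [-0.0, -1.1, 0.2]
finger_gap: -0.0001
t 2.3 pos [ 0.508  -0.1641  0.0846] F [-0.0225 -1.1482  0.2466] gap -8.460469806021001e-05
(0, 0.03, 0.083) [ 0.5089 -0.1628  0.083 ] row [ 0.0005 -0.0014  0.0016] [ 0.001  -0.0682  0.1097]
(0, 0.005, 0.083) [ 0.533  -0.1693  0.083 ] row [ 0.0255 -0.0014  0.0016] [ 0.001  -0.0682  0.1097]
(0, 0, 0.083) [ 0.5378 -0.1706  0.083 ] row [ 0.0305 -0.0014  0.0016] [ 0.001  -0.0682  0.1097]
```

```bash
python3 -m creep '[[0.008,0,0,0,0,0,0],[0.016,0,0.001,0,0,0,0],[0.024,-0.001,0.001,0,0,0,0],[0.028,-0.001,0.001,0,0,0,0],[0.032,-0.001,0.001,0,0,0,0],[0.034,-0.001,0.001,0,0,0,0],[0.034,-0.001,0.001,0,0,0,0]]'; python3 -c "
from go import *
plan((0,.0,.083),(0.1,0,.083),(.2,0,.083),(.3,0,.083),(.4,0,.083),(.5,0,.083))
import cv2
im=bot.camera('wrist');cv2.imwrite('pics/w2.png',im[:,:,::-1])
"
```

```text
time_s: 3.0
ee_pos: [0.5391, -0.1713, 0.0822]
tool_rot: [0.992, -0.129, -0.002, -0.0]
wrist_force: [-6.7, 1.3, 4.9]
finger_gap: -0.0001
t 3.0 pos [ 0.5391 -0.1713  0.0822] F [-6.6999  1.3138  4.8752] gap -0.00013699106812255156
(0, 0.0, 0.083) [ 0.5378 -0.1706  0.083 ] row [-0.0014 -0.0004 -0.0008] [0.0195 0.1998 0.1117]
(0.1, 0, 0.083) [ 0.5506 -0.1735  0.083 ] row [ 0.0117 -0.0008 -0.0008] [0.0294 0.1986 5.8413]
(0.2, 0, 0.083) [ 0.5629 -0.1776  0.083 ] row [ 0.0247  0.0001 -0.0009] [ 0.0394  0.1972 11.5709]
(0.3, 0, 0.083) [ 0.5748 -0.183   0.083 ] row [ 0.0375  0.0022 -0.0009] [ 0.0493  0.1954 17.3004]
(0.4, 0, 0.083) [ 0.5861 -0.1896  0.083 ] row [ 0.0501  0.0057 -0.001 ] [ 0.0592  0.1932 23.03  ]
(0.5, 0, 0.083) [ 0.5966 -0.1972  0.083 ] row [ 0.0623  0.0104 -0.001 ] [ 0.069   0.1907 28.7596]
```

View pics/w2.png

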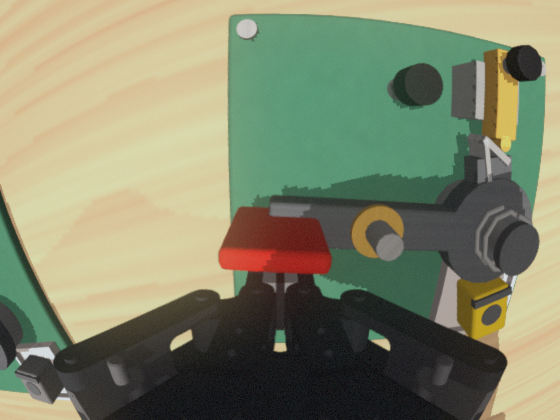

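Contact is made, about 7 N against the push, with the fingers centred on the paddle (paddle (220–330,265), fingers (280,280)). Now I push along the arc.

```bash
python3 -m creep '[[0.0055,0,0,0,0,2.8,0],[0.012,-0.001,-0.001,0,0,5.7,0],[0.0185,0,-0.001,0,0,8.6,0],[0.025,0,-0.001,0,0,11.5,0],[0.031,0.001,-0.001,0,0,14.4,0],[0.0375,0.002,-0.001,0,0,17.2,0],[0.0375,0.002,-0.001,0,0,17.2,0]]'; python3 -c "
from go import *
plan((.3,.0,.083),(.4,0,.083),(.45,0,.083),(.5,0,.083),(.55,0,.083),(.6,0,.083))
import cv2
im=bot.camera('wrist');cv2.imwrite('pics/w3.png',im[:,:,::-1])
"
```

```text
time_s: 3.75
ee_pos: [0.5733, -0.1823, 0.082]
tool_rot: [0.961, -0.276, -0.004, 0.0]
wrist_force: [-8.8, 2.8, 0.9]
finger_gap: 0.0002
t 3.75 pos [ 0.5733 -0.1823  0.082 ] F [-8.7977  2.7517  0.8858] gap 0.00019391562102216736
(0.3, 0.0, 0.083) [ 0.5748 -0.183   0.083 ] row [ 0.0017 -0.0002 -0.001 ] [0.1444 0.4023 0.0109]
(0.4, 0, 0.083) [ 0.5861 -0.1896  0.083 ] row [ 0.0147 -0.0006 -0.0011] [0.1644 0.3947 5.7404]
(0.45, 0, 0.083) [ 0.5914 -0.1933  0.083 ] row [ 0.0212 -0.0004 -0.0011] [0.1743 0.3907 8.6052]
(0.5, 0, 0.083) [ 0.5966 -0.1972  0.083 ] row [ 0.0277  0.0002 -0.0012] [ 0.1842  0.3865 11.47  ]
(0.55, 0, 0.083) [ 0.6016 -0.2014  0.083 ] row [ 0.0342  0.0011 -0.0012] [ 0.194   0.3821 14.3347]
(0.6, 0, 0.083) [ 0.6064 -0.2059  0.083 ] row [ 0.0406  0.0024 -0.0013] [ 0.2037  0.3776 17.1995]
```

View pics/w3.png

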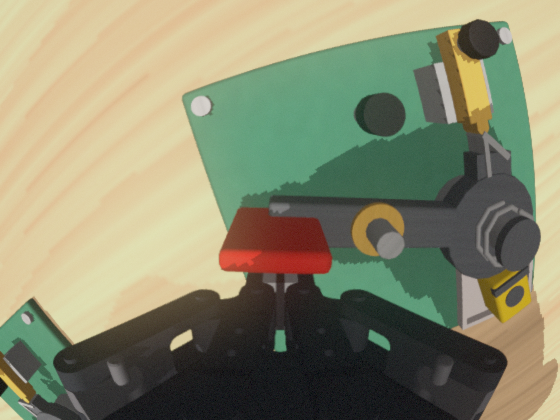

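```bash
python3 -m creep '[[0.007,0,-0.001,0,0,2.5,0],[0.0115,0,-0.001,0,0,4.3,0]]'; python3 -m creep '[[0.004,0,0,0,0,1.7,0],[0.0075,0,0,0,0,3.2,0]]';python3 -m creep '[[0.004,0,0,0,0,1.7,0],[0.0075,0,0,0,0,3.2,0],[0.0075,0,0,0,0,3.2,0]]'; python3 -c "
from go import *
plan((.45,.0,.083),(.5,0,.083),(.55,0,.083),(.6,0,.083))
import cv2
im=bot.camera('wrist');cv2.imwrite('pics/w4.png',im[:,:,::-1])
"
```

```text
time_s: 4.0
ee_pos: [0.5824, -0.1875, 0.0822]
tool_rot: [0.95, -0.312, -0.005, -0.0]
wrist_force: [-7.1, 2.6, -2.3]
finger_gap: -0.0001
time_s: 4.2
ee_pos: [0.5884, -0.1914, 0.0822]
tool_rot: [0.941, -0.338, -0.005, -0.0]
wrist_force: [-9.2, 5.7, -2.7]
finger_gap: -0.0001
time_s: 4.5
ee_pos: [0.5945, -0.1959, 0.0822]
tool_rot: [0.931, -0.364, -0.005, -0.0]
wrist_force: [-8.1, 6.5, -1.3]
finger_gap: -0.0
t 4.5 pos [ 0.5945 -0.1959  0.0822] F [-8.1333  6.5204 -1.3453] gap -3.4182775781576503e-06
(0.45, 0.0, 0.083) [ 0.5914 -0.1933  0.083 ] row [-0.004   0.0002 -0.0008] [ 0.1551  0.505  -1.9948]
(0.5, 0, 0.083) [ 0.5966 -0.1972  0.083 ] row [ 0.0024 -0.0004 -0.0008] [0.1677 0.5009 0.87  ]
(0.55, 0, 0.083) [ 0.6016 -0.2014  0.083 ] row [ 0.009  -0.0007 -0.0009] [0.1802 0.4967 3.7347]
(0.6, 0, 0.083) [ 0.6064 -0.2059  0.083 ] row [ 0.0155 -0.0007 -0.0009] [0.1926 0.4922 6.5995]
```

View pics/w4.png

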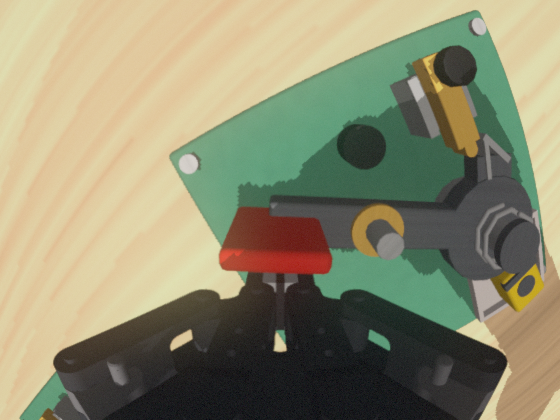

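```bash
python3 -m creep '[[0.004,0,0,0,0,1.7,0],[0.0075,-0.0005,0,0,0,3.2,0],[0.0105,-0.0005,0,0,0,4.6,0],[0.0105,-0.0005,0,0,0,4.6,0],[0.0105,-0.0005,0,0,0,4.6,0]]'; python3 -c "
from go import *
plan((.55,0,.083),(.6,0,.083))
import cv2
im=bot.camera('wrist');cv2.imwrite('pics/w5.png',im[:,:,::-1])
im=bot.camera('top');cv2.imwrite('pics/t5.png',cv2.resize(im[160:270,295:415,::-1],None,fx=5,fy=5,interpolation=2))
im=bot.camera('side');cv2.imwrite('pics/s5.png',cv2.resize(im[120:230,220:360,::-1],None,fx=5,fy=5,interpolation=2))
"
```

```text
time_s: 5.05
ee_pos: [0.6022, -0.2024, 0.0822]
tool_rot: [0.916, -0.401, -0.005, -0.0]
wrist_force: [-10.0, 6.0, -2.0]
finger_gap: -0.0
t 5.05 pos [ 0.6022 -0.2024  0.0822] F [-9.9671  6.0082 -1.9571] gap -4.30744975680499e-05
(0.55, 0, 0.083) [ 0.6016 -0.2014  0.083 ] row [-0.0011 -0.0002 -0.0008] [ 0.2087  0.5188 -0.8097]
(0.6, 0, 0.083) [ 0.6064 -0.2059  0.083 ] row [ 0.0054 -0.0007 -0.0009] [0.2216 0.5135 2.055 ]
```

View pics/w5.png

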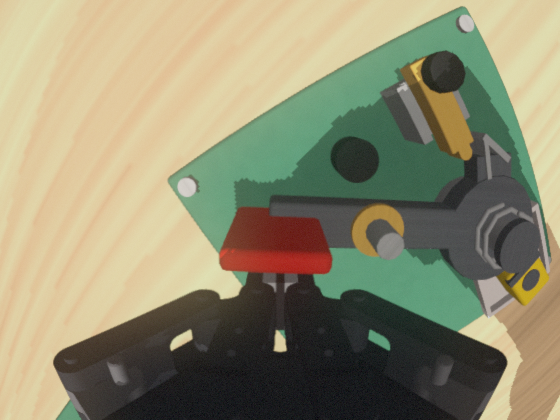

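View pics/t5.png

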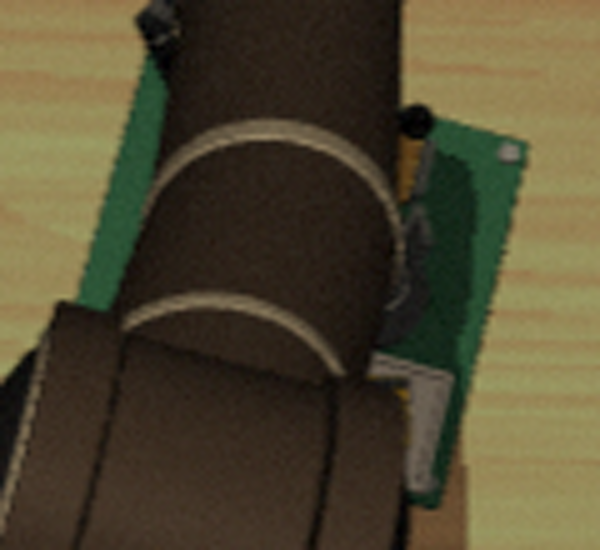

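View pics/s5.png

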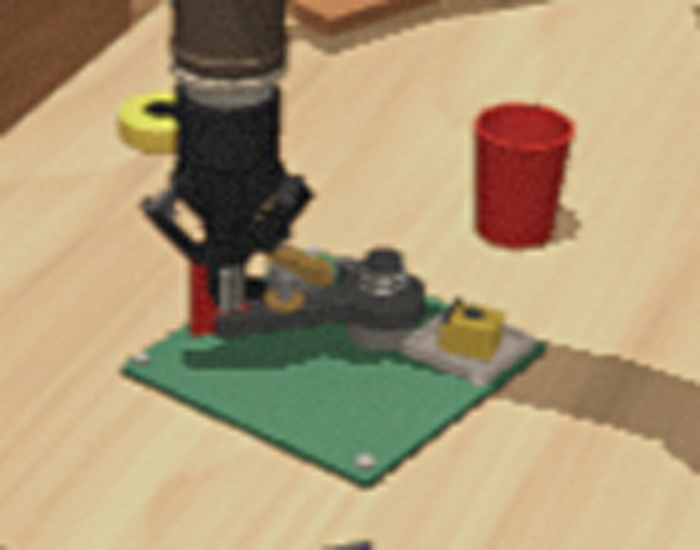

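Wrist view: the paddle (220–330,262) is flat against the fingers. The pawl nose (465,150) sits behind the tooth (490,150), and there is a gap to the end-stop post (354,160). I measure the arm angle and the pawl directly.

Run:
```python
from go import *
m=bot.camera_model("wrist");K=m["K"];T=m["T"]
def wz(u,v,z):
    x=(u-K[0,2])/K[0,0];y=(v-K[1,2])/K[1,1];r=np.hypot(x,y)
    d=T[:3,:3]@np.r_[np.sin(r)*x/r,np.sin(r)*y/r,np.cos(r)];return (T[:3,3]+d*(z-T[2,3])/d[2])[:2]
ang=lambda v:np.degrees(np.arctan2(v[1],v[0]))
s1,s2=wz(186,187,.013),wz(465,23,.013)
pv=wz(519,242,.08);sp=wz(390,246,.077);kn=wz(442,71,.072)
e=ang(s1-s2);print("plate +y dir",e,"scr dist",np.linalg.norm(s1-s2))
print("arm dir",ang(sp-pv),"len",np.linalg.norm(sp-pv),"theta",np.radians(e-ang(sp-pv)))
pl,pr=wz(220,264,.097),wz(331,264,.097);print("paddle theta",np.radians(e-ang(pl-pr)))
print("knob-pivot now",np.linalg.norm(kn-pv),"pivot",pv)
import cv2
from h import onz
mt=bot.camera_model("top")
print("knob-pivot start (top)",np.linalg.norm(onz(mt,295+416/5,160+121/5,.072)[:2]-onz(mt,370.6,216.6,.08)[:2]), "now", np.linalg.norm(onz(mt,295+416/5,160+121/5,.072)[:2]-onz(mt,370.6,216.6,.08)[:2]))
s=bot.sense();print(s["time_s"],s["wrist_force"])
```

```text
plate +y dir 74.90500359324254 scr dist 0.21526417784642546
arm dir 42.91631316791705 len 0.07628205844938646 theta 0.558307971323115
paddle theta 0.5597154630376745
knob-pivot now 0.0967257482171479 pivot [ 0.519  -0.2985]
knob-pivot start (top) 0.10095777006952585 now 0.10095777006952585
5.2 [-8.2819  6.0788 -2.3954]
```

The arm is at 0.56 rad, from both the spindle and the paddle. The knob is at the same top-view pixel as at rest, so the pawl is back in. I check steadiness once more, then hand in.

```bash
python3 -m creep '[[0,0,0,0,0,0,0],[0,0,0,0,0,0,0],[0,0,0,0,0,0,0],[0,0,0,0,0,0,0]]' && python3 -c "
from rig import bot
print(bot.hand_in())"
```

```text
time_s: 5.6
ee_pos: [0.6021, -0.2023, 0.0822]
tool_rot: [0.916, -0.401, -0.005, -0.0]
wrist_force: [-9.0, 6.7, -1.2]
finger_gap: 0.0001
the job is handed in; nothing more can be done
None
```

I pushed the red paddle of the right-hand tensioner, the one with the yellow block in its tray, along its arc with closed fingers. I handed in at 5.6 s with the fingers still pressing on the arm.

- **Arm angle:** it measured 0.56 rad in the wrist view, from both the spindle and the paddle edge. That is past 0.47, so the load is on the fingers, and about 0.16 rad (about 20 mm at the paddle) short of the end stop.
- **Push:** the force was steady at about 11 N, and the position did not change during the final hold.
- **Pawl:** the knob looks to be back at its rest pixel in the top view, and the nose sits behind the tooth in the wrist view. My numeric check disagreed slightly: knob to pivot came out at 97 mm from the wrist camera now, against 101 mm from the top camera at the start. I put that down to comparing two cameras, since a lifted pawl would read longer. I did not see the click itself.
- **Other checks:** the wrist camera put the tensioner 2–4 mm away from the top-camera fit, so I shifted my estimate about 2 mm. The yellow block and the cup looked unmoved in the last side view. I did not recheck the other tensioner, the grey block or the glue bottle, but the arm never went near them.

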